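# Jog the sample mill by its bayonet lid

### The job

Jog the white sample mill by hand: turn its black selector knob clockwise until it clicks over from the white mark (off) to the green mark (jog), then put the blue bayonet lid into the grey metal collar, pins through the two entry slots, until its disc lies flat on the collar. Twist the lid clockwise to the green half-way mark, well short of the red mark where it would click into lock, and hold it there: it springs back when let go, so finish with the gripper still holding the lid steady at the green mark. Leave the dish stack, the beaker and the brown bottle where they are.

Things in the scene. Friction and masses are not known exactly. Their poses are not given: they have to be found in the camera images.
- mill: white sample mill fixed to the bench, 225 mm long (x from -125 to +100 mm), 132 mm wide (y), origin on the bench. Its x points from the low front deck on the robot's side (70 mm high, with the selector knob) to the rear block (115 mm high, with the grey metal collar); z up
- collar (a point): centre of the collar's round opening (radius 32 mm), in its flat top, 115 mm above the bench; axes as the mill's. Two entry slots, 14 mm wide, reach to radius 43 mm along +x and -x. Top 8 mm thick, space below it free to 32 mm deep. Marks on the metal at radius 53 mm, on both sides: white at the slots, green 0.6 rad clockwise from above (half-way), red 1.2 rad (lock)
- switch_ring (a joint): spring ring in the collar, rad: 0 at rest, its notches (14 mm) under the slots; grows clockwise from above. The seated lid's pins carry it round with up to 0.06 rad of play. Springs back when let go; takes 0.03 N m plus 0.1 N m per rad (0.09 at the green mark, 0.6); stiffens to about 0.3 N m from 0.89, then clicks past 1.0 into lock at 1.1 to 1.2 (red)
- selector_grip (a point): black selector knob on the front deck; point on its axis at gripping height, 95 mm above the bench: an upright bar 50 mm long (point's x), 14 mm thick (y), top 13 mm above this point, on a disc of radius 24 mm whose top is 18 mm below this point. A white line marks its -x end. 60 mm clear of the rear block
- selector (a joint): selector angle, rad: 0 at the white mark (off), 0.9 at the green mark (jog), growing clockwise seen from above, with a stop at each end. A detent keeps it on its side; it takes about 0.08 N m and clicks over past 0.45
- lid_bar (a point): loose blue bayonet lid, about 160 g, upright on the bench; point on its axis 52 mm above its foot. Finger bar 62 mm long (point's x), 16 thick (y), 31 to 67 mm above the foot; disc radius 46, 24 to 32 mm up; plug radius 30, chamfered; two 10 mm pins along +x and -x to radius 40, axis 8 mm up. White lines on the disc point along the pins. Same after half a turn
- lid_seat (a point): point on the lid's axis in the plane of the underside of its disc (24 mm above its foot); it coincides with the collar point when the lid is fully home
- dish_stack: low stack of pale culture dishes, 60 mm across, 45 mm high, loose, origin at its foot; leave alone
- beaker: small clear beaker, 55 mm across, 71 mm high, loose, origin at its foot; leave alone
- brown_bottle: brown bottle with a black cap, 64 mm across, 135 mm high, loose, origin at its foot; leave alone
There are look-alikes about, which are no part of the job. Of the things that look like the part that bears lid_bar, take the one that is nearest to the robot's base at the start.

How it is judged:
By the outcome, as a careful person would: the job done as asked, in the order asked, and still so for the second after the job is handed in, while the arm keeps its last pose, push and grip.
It also fails if it takes over 64 s, if anything falls off the work surface, if the arm or the gripper's body presses on something with over 40 N, if the wrist force passes 120 N, or if a joint passes its speed limit or range.

### The arm

A 7-joint arm with a two-finger parallel gripper is mounted at the origin on a cart in front of the work surface, level with it; the furniture and walls round the work are solid. World frame = base frame: x ahead of the robot, y to its left, z up, the work surface at z = 0. Lengths are in m, angles in rad, forces in N, time in s.
With the tool pointing down it reaches from about 0.425 to 0.875 m from the base axis. Payload 4.7 kg.
Tool frame: the origin (TCP) lies at the very end of the fingers, on their centre line; the grasp point (between the pads) lies 19 mm behind it (ctrl.tcp_to_grasp is the distance from the TCP to the grasp point, in m); z points along the fingers, y is the line along which they close (so a half turn about z gives the same grasp; the last joint's range is limited). The gripper opens to 87 mm and grips with 3 to 60 N. Pads are 19 mm wide; open, the fingers measure 117 mm over their backs; the gripper's body (75 mm by 190 mm) begins 51 mm behind the grasp point.
Start: joints at [1.253, 0.321, -0.07, 1.45, 0.023, 1.371, -0.057], TCP at [0.212, -0.615, 0.223] pointing down, gripper open.
Joint ranges: [-2.86, 2.86], [-0.3, 2.09], [-1.38, 1.24], [0.06, 2.45], [-1.56, 4.7], [0.09, 2.05], [-2.69, 2.69]. Speed limits (rad/s): [2.57, 2.57, 3.14, 3.14, 3.14, 3.14, 3.14].

### API

Orientations are given as a 3x3 rotation matrix whose columns are the frame's x, y, z axes.
In Python, from rig import ctrl, cams, close_job gives the robot as it stands. The module is installed in compiled form; this text tells all that it offers.
- The arm moves only by the tool carry_out, never from a script. Its argument "deltas" is a list of rows, each an object of numbers: "rx", "ry", "rz": the turn, a rotation vector about the tool's x, y, z normalised to -1 to 1, where 1 is 30 degrees; "tx", "ty", "tz": the shift along the tool's x, y, z normalised to -1 to 1, where 1 is 0.075 m; "fingers": the opening, from 0 (shut) to 1 (fully open). In form: [{"rx": .., "ry": .., "rz": .., "tx": .., "ty": .., "tz": .., "fingers": ..}, ...]. A call has 1 to 5 rows; each row shifts and turns the commanded pose from where the row before left it, along the tool's axes as they then stand; what a row does not reach is not made up. A row lasts 1/8 s, in which the tool goes at most 62.5 mm and 10.7 degrees, less where a joint would pass 70% of its speed; a pose out of reach is approached as far as the arm can. A call with a number of a shift or a turn outside -1 to 1 is refused whole. A call with a gripper value outside its range is refused whole. The fingers move at their own pace and stop on an object; "force" is the grip in N (left out, the last holds). Time passes only in rows, so rows that do not move let the fingers close. It gives the time, the measured TCP pose, the force, the opening and the grip force at its end, in the units of the state.
- ctrl.read_state(): the state, without advancing time (a new reading comes with each control period).
- cams.snapshot(name): name is "side" or "top"; returns a dict with "image" (384x512x3 uint8, blue, green, red), "fx", "fy", "cx", "cy" (pixels), "R" (3x3) and "t" (3): a world point X has camera coordinates R X + t. Camera axes: x right, y down, z forward; pixel columns grow to the right and rows downward; lengths in m; the calibration is good to about 2 mm. A picture is of the moment at which its call begins. There is no depth.
- close_job(): hands the job in; it is judged then, once.
The state is a dict: "time_s": time; "qpos": joint angles; "qvel": joint speeds; "effort": joint torques, N m; "eef_pos": TCP position; "tool_rot": TCP orientation; "ft_force": force on the tool from outside, world axes, zero at the start; "torque": the same for the moment, N m; "opening": opening from 0.0 (shut) to 1.0 (fully open); "finger_force": force on a finger pad.
Only numpy, scipy, OpenCV 4.12 (cv2) and the standard library are available. Lean on these libraries where they do the work, as an engineer would, in place of code of your own. Each camera call takes 0.05 s, during which the arm holds its last target. There are 200 camera calls.

## Working session

There is one attempt and no reset: what is moved stays moved. The work goes in short steps, Python scripts to look and compute and a tool call to move; the robot and the scene stay as the last step left them, time stands still between calls to the robot, and variables do not carry over. Pictures are saved under pics/ and viewed, at most 10 in all, crops included, and the job is handed in when it is done.

Besides the shell and the picture viewer there is one more tool, called in YAML: its name, and indented under it one key for each argument. carry_out: Moves the arm, as the interface text tells. Its arguments: {"type":"object","properties":{"deltas":{"type":"array"},"force":{"type":"number"}},"required":["deltas"]}

```bash
mkdir -p pics; python3 - <<'E'
from rig import ctrl,cams
import cv2,pickle
for n in("top","side"):
    s=cams.snapshot(n);pickle.dump(s,open(n+".pkl","wb"))
    cv2.imwrite(f"pics/{n}0.png",cv2.resize(s["image"],(800,600),interpolation=cv2.INTER_CUBIC))
    print(n,s["fx"],s["cx"],s["cy"],(-s["R"].T@s["t"]).round(3),s["R"].round(3).tolist())
s=ctrl.read_state();print(s["time_s"],s["eef_pos"],s["tool_rot"])
E
```

```text
top 383.34607168696647 259.66973401255996 191.616645077327 [ 0.281 -0.138  1.497] [[-0.016, -1.0, 0.012], [-0.988, 0.014, -0.156], [0.155, -0.014, -0.988]]
side 366.31801887431646 252.36068638651156 187.66038221768005 [0.483 0.778 0.882] [[-0.999, -0.027, 0.016], [-0.03, 0.652, -0.757], [0.01, -0.758, -0.653]]
0.1 [ 0.2115491  -0.61411341  0.22160764] [[ 9.45441710e-01  3.25790732e-01 -6.09669720e-04]
 [ 3.25791291e-01 -9.45440516e-01  1.50485862e-03]
 [-8.61374617e-05 -1.62138120e-03 -9.99998682e-01]]
```

View pics/top0.png

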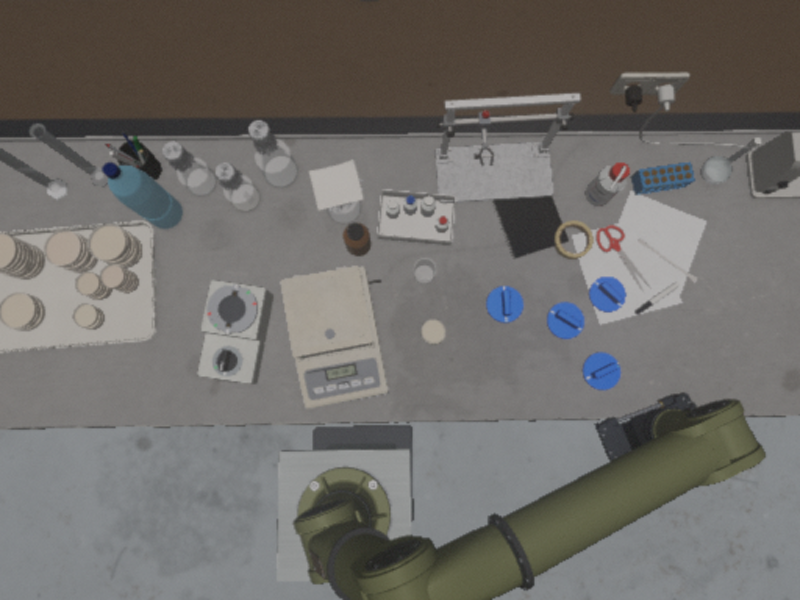

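View pics/side0.png

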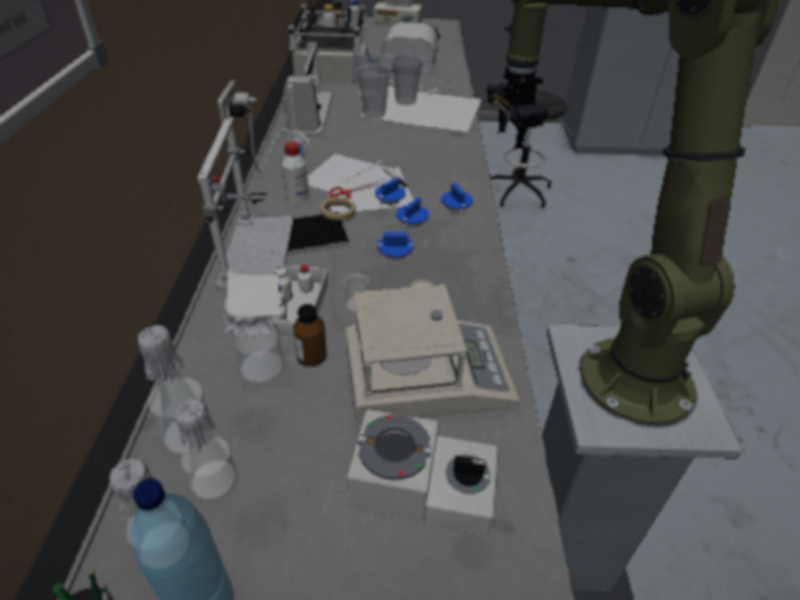

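Top picture: four blue lids at (505,304), (566,320), (607,294), (602,371); mill collar at (233,308), knob at (226,360); dish stack (433,331), beaker (425,270), bottle (356,238). Nearest to the base (345,505) looks like (505,304); I check it with a crop and numbers.

```bash
cat > h.py <<'E'
import numpy as np,cv2,pickle
def load(n): return pickle.load(open(n+".pkl","rb"))
def ray(s,u,v,z):
    d=s["R"].T@np.array([(u-s["cx"])/s["fx"],(v-s["cy"])/s["fy"],1]); c=-s["R"].T@s["t"]
    return c+d*(z-c[2])/d[2]
def proj(s,X):
    p=s["R"]@np.asarray(X,float)+s["t"]; return np.array([s["fx"]*p[0]/p[2]+s["cx"],s["fy"]*p[1]/p[2]+s["cy"]])
def crop(im,x,y,w,h,k): return cv2.resize(im[y:y+h,x:x+w],None,fx=k,fy=k,interpolation=cv2.INTER_CUBIC)
E
python3 - <<'E'
from h import *
t=load("top");s=load("side")
for p in[(505,304),(566,320),(607,294),(602,371)]:
    X=ray(t,p[0]*.64,p[1]*.64,.032);print(p,X.round(3),np.hypot(X[0],X[1]).round(3))
for nm,p,z in[("collar",(233,308),.115),("knob",(226,360),.1),("dish",(433,331),.045),("bottle",(356,235),.135),("beaker",(425,270),.035)]:
    print(nm,ray(t,p[0]*.64,p[1]*.64,z).round(3))
A=crop(t["image"],115,170,70,85,7)[:595];B=crop(t["image"],295,165,56,60,7)
C=np.zeros((595,800,3),np.uint8);C[:,:400]=A[:,:400];C[:420,402:794]=B;cv2.imwrite("pics/c1.png",C)
A=crop(s["image"],215,255,105,85,5)
B=crop(s["image"],235,140,50,30,5)
C=np.zeros((430,790,3),np.uint8);C[:425,:525]=A;C[:150,530:780]=B;cv2.imwrite("pics/c2.png",C)
E
```

```text
(505, 304) [ 0.496 -0.405  0.032] 0.641
(566, 320) [ 0.454 -0.555  0.032] 0.717
(607, 294) [ 0.518 -0.661  0.032] 0.839
(602, 371) [ 0.328 -0.635  0.032] 0.715
collar [0.483 0.243 0.115]
knob [0.364 0.26  0.1  ]
dish [ 0.43  -0.224  0.045]
bottle [ 0.649 -0.044  0.135]
beaker [ 0.584 -0.209  0.035]
```

View pics/c1.png

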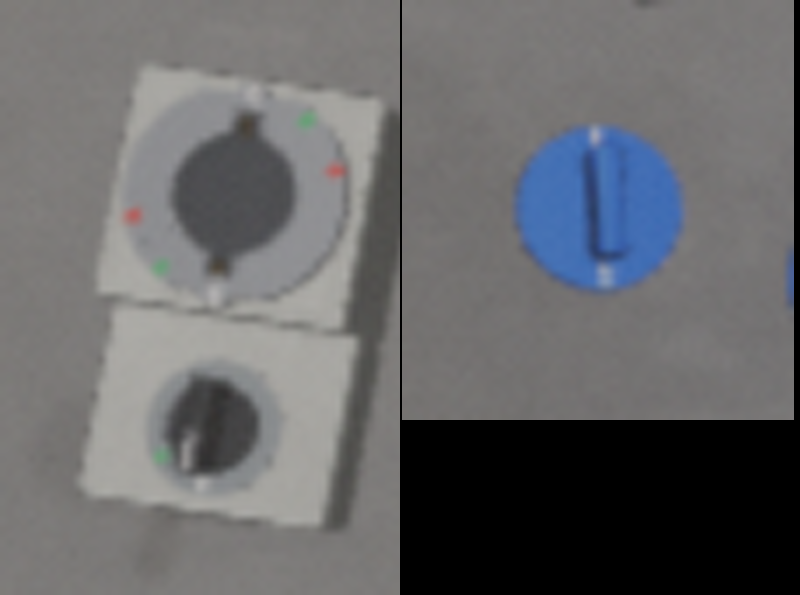

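View pics/c2.png

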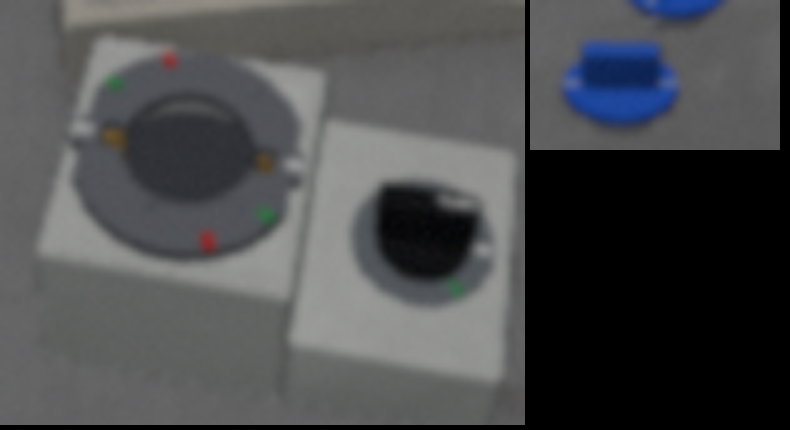

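```bash
cat > fit.py <<'E'
from h import *
from scipy.optimize import least_squares
t=load("top");s=load("side")
T=lambda p:(np.array(p)+.5)/7-.5+[115,170]
L=lambda p:(np.array(p)-[402,0]+.5)/7-.5+[295,165]
S=lambda p:(np.array(p)+.5)/5-.5+[215,255]
SL=lambda p:(np.array(p)-[530,0]+.5)/5-.5+[235,140]
obs=[]
for cam,f,P in((t,T,[(255,97),(306,119),(336,171),(215,294),(162,267),(133,216)]),(s,S,[(82,128),(113,84),(170,61),(293,165),(266,214),(208,242)])):
    for i,p in enumerate(P): obs.append((cam,f(p),-[0,.6,1.2,np.pi,np.pi+.6,np.pi+1.2][i]))
def res(q):
    return np.concatenate([proj(c,[q[0]+.053*np.cos(q[2]+a),q[1]+.053*np.sin(q[2]+a),.115])-u for c,u,a in obs])
for sel in("top","side","both"):
    allobs=obs[:]; 
    o=allobs[:6] if sel=="top" else allobs[6:] if sel=="side" else allobs
    obs=o; r=least_squares(res,[.483,.243,0]);obs=allobs
    print(sel,"collar",r.x.round(4),"rms px",np.sqrt((r.fun**2).mean()).round(2))
print("lid top");a,b=[ray(t,*L(p),.032) for p in((596,135),(605,275))];print(a.round(4),b.round(4),((a+b)/2).round(4),np.arctan2(*(a-b)[[1,0]]),"ctr",ray(t,*L((599,208)),.032).round(4))
a,b=[ray(s,*SL(p),.032) for p in((572,84),(670,84))];print("side",a.round(4),b.round(4),((a+b)/2).round(4),np.arctan2(*(a-b)[[1,0]]))
print("knob disc top",ray(t,*T((214,427)),.077).round(4),"side",ray(s,*S((424,243)),.077).round(4),
 "white mark",ray(t,*T((203,485)),.072).round(4),ray(s,*S((484,250)),.072).round(4),"line",ray(t,*T((188,450)),.108).round(4),ray(s,*S((458,201)),.108).round(4),"green",ray(t,*T((162,455)),.072).round(4),ray(s,*S((456,288)),.072).round(4))
E
python3 fit.py
```

```text
top collar [ 0.483   0.2468 -0.1622] rms px 0.16
side collar [ 0.4855  0.2507 -0.1606] rms px 0.15
both collar [ 0.4847  0.2492 -0.1618] rms px 0.53
lid top
[ 0.5382 -0.4034  0.032 ] [ 0.4599 -0.4051  0.032 ] [ 0.499  -0.4043  0.032 ] 0.02216628944366295 ctr [ 0.4972 -0.4034  0.032 ]
side [ 0.538  -0.3951  0.032 ] [ 0.4608 -0.3989  0.032 ] [ 0.4994 -0.397   0.032 ] 0.049429108982334755
knob disc top [0.3648 0.2646 0.077 ] side [0.3672 0.2758 0.077 ] white mark [0.3349 0.2708 0.072 ] [0.337  0.2754 0.072 ] line [0.3514 0.2687 0.108 ] [0.3536 0.2716 0.108 ] green [0.3509 0.2928 0.072 ] [0.3526 0.2967 0.072 ]
```

```bash
cat > plan.py <<'E'
import numpy as np,json
from scipy.spatial.transform import Rotation as Ro
from rig import ctrl
def yaw(R): return np.arctan2(R[1,0],R[0,0])
def down(a):
    c,s=np.cos(a),np.sin(a);return np.array([[c,s,0],[s,-c,0],[0,0,-1.]])
def rows(wps,fingers,dstep=.055,astep=.175,start=None):
    "wps: (x,y,z,tool-x angle); prints rows in tool axes, from the measured pose"
    st=ctrl.read_state();p,R=np.array(st["eef_pos"]),np.array(st["tool_rot"])
    if start is not None:p,R=np.array(start[:3]),down(start[3])
    out=[]
    for w in wps:
        q=np.array(w[:3]);Q=down(w[3]);A0,p0=yaw(R),p.copy()
        n=int(max(1,np.ceil(np.linalg.norm(q-p)/dstep-1e-6),np.ceil(abs(w[3]-A0)/astep-.02)))
        for i in range(1,n+1):
            g=p0+(q-p0)*i/n;G=down(A0+(w[3]-A0)*i/n)
            d=np.round(R.T@(g-p)/.075,3);r=np.round(Ro.from_matrix(R.T@G).as_rotvec()/np.radians(30),3)
            out.append({**{k:float(v) for k,v in zip(("tx","ty","tz","rx","ry","rz"),[*d,*r]) if abs(v)>.0005},"fingers":fingers})
            p=p+R@d*.075;R=R@Ro.from_rotvec(r*np.radians(30)).as_matrix()
    for i in range(0,len(out),5):print(json.dumps(out[i:i+5]))
    print(len(out),p.round(4),yaw(R).round(3))
def st():
    s=ctrl.read_state();print("t",round(s["time_s"],2),"pos",np.round(s["eef_pos"],4),"yaw",round(yaw(s["tool_rot"]),4),"z",np.round(np.array(s["tool_rot"])[:,2],3),"f",np.round(s["ft_force"],1),"m",np.round(s["torque"],2),"op",round(s["opening"],3),"ff",s["finger_force"],"q",np.round(s["qpos"],2))
E
python3 - <<'E'
from plan import *
rows([(.30,-.52,.28,.8),(.45,-.40,.30,1.33),(.60,-.12,.30,2.2),(.46,.19,.30,2.98),(.367,.268,.22,2.98)],.6)
E
```

```text
[{"tx": 0.508, "ty": -0.268, "tz": -0.259, "rx": -0.003, "rz": -0.298, "fingers": 0.6}, {"tx": 0.543, "ty": -0.185, "tz": -0.26, "rz": -0.298, "fingers": 0.6}, {"tx": 0.566, "ty": -0.099, "tz": -0.259, "rz": -0.298, "fingers": 0.6}, {"tx": 0.635, "ty": 0.08, "tz": -0.067, "rz": -0.253, "fingers": 0.6}, {"tx": 0.619, "ty": 0.163, "tz": -0.066, "rz": -0.253, "fingers": 0.6}]
[{"tx": 0.592, "ty": 0.244, "tz": -0.067, "rz": -0.253, "fingers": 0.6}, {"tx": 0.555, "ty": 0.32, "tz": -0.067, "rz": -0.253, "fingers": 0.6}, {"tx": 0.684, "ty": 0.175, "rz": -0.277, "fingers": 0.6}, {"tx": 0.651, "ty": 0.272, "rz": -0.277, "fingers": 0.6}, {"tx": 0.605, "ty": 0.364, "rz": -0.277, "fingers": 0.6}]
[{"tx": 0.546, "ty": 0.447, "rz": -0.277, "fingers": 0.6}, {"tx": 0.476, "ty": 0.521, "tz": 0.001, "rz": -0.277, "fingers": 0.6}, {"tx": 0.396, "ty": 0.585, "rz": -0.277, "fingers": 0.6}, {"tx": 0.634, "ty": 0.132, "rz": -0.213, "fingers": 0.6}, {"tx": 0.616, "ty": 0.202, "rz": -0.213, "fingers": 0.6}]
[{"tx": 0.589, "ty": 0.269, "rz": -0.212, "fingers": 0.6}, {"tx": 0.557, "ty": 0.332, "rz": -0.213, "fingers": 0.6}, {"tx": 0.515, "ty": 0.393, "rz": -0.213, "fingers": 0.6}, {"tx": 0.469, "ty": 0.447, "rz": -0.213, "fingers": 0.6}, {"tx": 0.416, "ty": 0.497, "rz": -0.213, "fingers": 0.6}]
[{"tx": 0.464, "ty": 0.276, "tz": 0.356, "fingers": 0.6}, {"tx": 0.463, "ty": 0.275, "tz": 0.355, "fingers": 0.6}, {"tx": 0.464, "ty": 0.276, "tz": 0.356, "fingers": 0.6}]
23 [0.367 0.268 0.22 ] 2.98
```

carry_out:
  deltas:
    - {"tx": 0.51, "ty": -0.27, "tz": -0.26, "rz": -0.3, "fingers": 0.6}
    - {"tx": 0.54, "ty": -0.19, "tz": -0.26, "rz": -0.3, "fingers": 0.6}
    - {"tx": 0.57, "ty": -0.1, "tz": -0.26, "rz": -0.3, "fingers": 0.6}
    - {"tx": 0.64, "ty": 0.08, "tz": -0.07, "rz": -0.25, "fingers": 0.6}
    - {"tx": 0.62, "ty": 0.16, "tz": -0.07, "rz": -0.25, "fingers": 0.6}

```text
invalid input
```

carry_out:
  deltas:
    - {"tx": 0.59, "ty": 0.24, "tz": -0.07, "rz": -0.25, "fingers": 0.6}
    - {"tx": 0.56, "ty": 0.32, "tz": -0.07, "rz": -0.25, "fingers": 0.6}
    - {"tx": 0.68, "ty": 0.18, "rz": -0.28, "fingers": 0.6}
    - {"tx": 0.65, "ty": 0.27, "rz": -0.28, "fingers": 0.6}
    - {"tx": 0.6, "ty": 0.36, "rz": -0.28, "fingers": 0.6}

```text
invalid input
```

carry_out:
  deltas:
    - {"tx": 0.55, "ty": 0.45, "rz": -0.28, "fingers": 0.6}
    - {"tx": 0.48, "ty": 0.52, "rz": -0.28, "fingers": 0.6}
    - {"tx": 0.4, "ty": 0.58, "rz": -0.28, "fingers": 0.6}
    - {"tx": 0.63, "ty": 0.13, "rz": -0.21, "fingers": 0.6}
    - {"tx": 0.62, "ty": 0.2, "rz": -0.21, "fingers": 0.6}

```text
invalid input
```

carry_out:
  deltas:
    - {"tx": 0.59, "ty": 0.27, "rz": -0.21, "fingers": 0.6}
    - {"tx": 0.56, "ty": 0.33, "rz": -0.21, "fingers": 0.6}
    - {"tx": 0.51, "ty": 0.39, "rz": -0.21, "fingers": 0.6}
    - {"tx": 0.47, "ty": 0.45, "rz": -0.21, "fingers": 0.6}
    - {"tx": 0.42, "ty": 0.5, "rz": -0.21, "fingers": 0.6}

```text
invalid input
```

carry_out:
  deltas:
    - {"tx": 0.46, "ty": 0.28, "tz": 0.36, "fingers": 0.6}
    - {"tx": 0.46, "ty": 0.28, "tz": 0.36, "fingers": 0.6}
    - {"tx": 0.46, "ty": 0.28, "tz": 0.36, "fingers": 0.6}

```text
invalid input
```

```bash
python3 - <<'E'
from plan import *
st();rows([(.367,.268,.135,2.98)],.5)
E
```

```text
t 0.1 pos [ 0.2115 -0.6141  0.2216] yaw 0.3318 z [-0.001  0.002 -1.   ] f [ 0.1  0.2 -0.8] m [-0.   -0.05 -0.01] op 1.001 ff 0.0 q [ 1.25  0.32 -0.07  1.45  0.02  1.37 -0.06]
[{"tx": 0.341, "ty": -0.614, "tz": 0.069, "rx": -0.003, "rz": -0.298, "fingers": 0.5}, {"tx": 0.432, "ty": -0.554, "tz": 0.068, "rz": -0.297, "fingers": 0.5}, {"tx": 0.512, "ty": -0.481, "tz": 0.068, "rz": -0.298, "fingers": 0.5}, {"tx": 0.581, "ty": -0.395, "tz": 0.068, "rz": -0.297, "fingers": 0.5}, {"tx": 0.635, "ty": -0.3, "tz": 0.068, "rz": -0.298, "fingers": 0.5}]
[{"tx": 0.674, "ty": -0.197, "tz": 0.068, "rz": -0.297, "fingers": 0.5}, {"tx": 0.697, "ty": -0.091, "tz": 0.068, "rz": -0.298, "fingers": 0.5}, {"tx": 0.702, "ty": 0.018, "tz": 0.068, "rz": -0.297, "fingers": 0.5}, {"tx": 0.691, "ty": 0.127, "tz": 0.068, "rz": -0.298, "fingers": 0.5}, {"tx": 0.663, "ty": 0.233, "tz": 0.068, "rz": -0.297, "fingers": 0.5}]
[{"tx": 0.619, "ty": 0.332, "tz": 0.068, "rz": -0.298, "fingers": 0.5}, {"tx": 0.559, "ty": 0.425, "tz": 0.068, "rz": -0.297, "fingers": 0.5}, {"tx": 0.488, "ty": 0.507, "tz": 0.068, "rz": -0.298, "fingers": 0.5}, {"tx": 0.402, "ty": 0.575, "tz": 0.068, "rz": -0.297, "fingers": 0.5}, {"tx": 0.308, "ty": 0.631, "tz": 0.068, "rz": -0.298, "fingers": 0.5}]
[{"tx": 0.207, "ty": 0.672, "tz": 0.068, "rz": -0.297, "fingers": 0.5}, {"tx": 0.1, "ty": 0.695, "tz": 0.067, "rz": -0.298, "fingers": 0.5}]
17 [0.367 0.268 0.135] 2.98
```

All keys seem to be needed in every row.

carry_out:
  deltas:
    - {"rx": 0, "ry": 0, "rz": -0.3, "tx": 0.51, "ty": -0.27, "tz": -0.26, "fingers": 0.6}
    - {"rx": 0, "ry": 0, "rz": -0.3, "tx": 0.54, "ty": -0.19, "tz": -0.26, "fingers": 0.6}
    - {"rx": 0, "ry": 0, "rz": -0.3, "tx": 0.57, "ty": -0.1, "tz": -0.26, "fingers": 0.6}
    - {"rx": 0, "ry": 0, "rz": -0.25, "tx": 0.64, "ty": 0.08, "tz": -0.07, "fingers": 0.6}
    - {"rx": 0, "ry": 0, "rz": -0.25, "tx": 0.62, "ty": 0.16, "tz": -0.07, "fingers": 0.6}

```text
time_s: 0.72
eef_pos: [0.3758, -0.4579, 0.2916]
tool_rot: [[0.481, 0.877, -0.0], [0.877, -0.481, -0.0], [-0.0, -0.0, -1.0]]
ft_force: [1.0, 0.2, 0.5]
opening: 0.616
finger_force: 0.0
```

carry_out:
  deltas:
    - {"rx": 0, "ry": 0, "rz": -0.25, "tx": 0.59, "ty": 0.24, "tz": -0.07, "fingers": 0.6}
    - {"rx": 0, "ry": 0, "rz": -0.25, "tx": 0.56, "ty": 0.32, "tz": -0.07, "fingers": 0.6}
    - {"rx": 0, "ry": 0, "rz": -0.28, "tx": 0.68, "ty": 0.18, "tz": 0, "fingers": 0.6}
    - {"rx": 0, "ry": 0, "rz": -0.28, "tx": 0.65, "ty": 0.27, "tz": 0, "fingers": 0.6}
    - {"rx": 0, "ry": 0, "rz": -0.28, "tx": 0.6, "ty": 0.36, "tz": 0, "fingers": 0.6}

```text
time_s: 1.35
eef_pos: [0.5254, -0.2581, 0.3016]
tool_rot: [[-0.199, 0.98, -0.001], [0.98, 0.199, 0.0], [0.0, -0.001, -1.0]]
ft_force: [0.1, -0.4, 0.0]
opening: 0.603
finger_force: 0.0
```

carry_out:
  deltas:
    - {"rx": 0, "ry": 0, "rz": -0.28, "tx": 0.55, "ty": 0.45, "tz": 0, "fingers": 0.6}
    - {"rx": 0, "ry": 0, "rz": -0.28, "tx": 0.48, "ty": 0.52, "tz": 0, "fingers": 0.6}
    - {"rx": 0, "ry": 0, "rz": -0.28, "tx": 0.4, "ty": 0.58, "tz": 0, "fingers": 0.6}
    - {"rx": 0, "ry": 0, "rz": -0.21, "tx": 0.63, "ty": 0.13, "tz": 0, "fingers": 0.6}
    - {"rx": 0, "ry": 0, "rz": -0.21, "tx": 0.62, "ty": 0.2, "tz": 0, "fingers": 0.6}

```text
time_s: 1.98
eef_pos: [0.5577, -0.0288, 0.3011]
tool_rot: [[-0.758, 0.653, -0.002], [0.653, 0.758, 0.001], [0.002, -0.0, -1.0]]
ft_force: [0.2, 0.7, 0.6]
opening: 0.6
finger_force: 0.0
```

carry_out:
  deltas:
    - {"rx": 0, "ry": 0, "rz": -0.21, "tx": 0.59, "ty": 0.27, "tz": 0, "fingers": 0.6}
    - {"rx": 0, "ry": 0, "rz": -0.21, "tx": 0.56, "ty": 0.33, "tz": 0, "fingers": 0.6}
    - {"rx": 0, "ry": 0, "rz": -0.21, "tx": 0.51, "ty": 0.39, "tz": 0, "fingers": 0.6}
    - {"rx": 0, "ry": 0, "rz": -0.21, "tx": 0.47, "ty": 0.45, "tz": 0, "fingers": 0.6}
    - {"rx": 0, "ry": 0, "rz": -0.21, "tx": 0.42, "ty": 0.5, "tz": 0, "fingers": 0.6}

```text
time_s: 2.6
eef_pos: [0.4568, 0.1923, 0.3017]
tool_rot: [[-0.987, 0.162, -0.0], [0.162, 0.987, -0.001], [-0.0, -0.001, -1.0]]
ft_force: [0.5, -0.1, 0.3]
opening: 0.602
finger_force: 0.0
```

```bash
sed -i 's/,\[\*d,\*r\]) if abs(v)>.0005}/,[*d,*r])}/' plan.py; python3 - <<'E'
from plan import *
st();rows([(.367,.268,.22,2.98),(.367,.268,.135,2.98)],.5)
E
```

```text
t 2.6 pos [0.4568 0.1923 0.3017] yaw 2.9793 z [-0.    -0.001 -1.   ] f [ 0.5 -0.1  0.3] m [ 0.12 -0.16  0.03] op 0.602 ff 0.0 q [ 0.49 -0.01 -0.92  1.67 -0.01  1.48  0.98]
[{"tx": 0.448, "ty": 0.268, "tz": 0.363, "rx": -0.001, "ry": 0.0, "rz": -0.0, "fingers": 0.5}, {"tx": 0.449, "ty": 0.268, "tz": 0.363, "rx": -0.0, "ry": 0.0, "rz": -0.001, "fingers": 0.5}, {"tx": 0.448, "ty": 0.268, "tz": 0.363, "rx": -0.0, "ry": 0.0, "rz": -0.0, "fingers": 0.5}, {"tx": 0.0, "ty": -0.0, "tz": 0.567, "rx": -0.0, "ry": 0.0, "rz": -0.0, "fingers": 0.5}, {"tx": 0.0, "ty": -0.0, "tz": 0.567, "rx": -0.0, "ry": 0.0, "rz": -0.0, "fingers": 0.5}]
5 [0.367 0.268 0.135] 2.98
```

carry_out:
  deltas:
    - {"rx": 0, "ry": 0, "rz": 0, "tx": 0.45, "ty": 0.27, "tz": 0.36, "fingers": 0.5}
    - {"rx": 0, "ry": 0, "rz": 0, "tx": 0.45, "ty": 0.27, "tz": 0.36, "fingers": 0.5}
    - {"rx": 0, "ry": 0, "rz": 0, "tx": 0.45, "ty": 0.27, "tz": 0.36, "fingers": 0.5}
    - {"rx": 0, "ry": 0, "rz": 0, "tx": 0, "ty": 0, "tz": 0.57, "fingers": 0.5}
    - {"rx": 0, "ry": 0, "rz": 0, "tx": 0, "ty": 0, "tz": 0.57, "fingers": 0.5}

```text
time_s: 3.22
eef_pos: [0.3678, 0.2676, 0.1344]
tool_rot: [[-0.986, 0.164, 0.002], [0.164, 0.986, -0.001], [-0.002, -0.001, -1.0]]
ft_force: [0.4, -0.9, 0.3]
opening: 0.5
finger_force: 0.0
```

```bash
python3 - <<'E'
from plan import *;from h import *
from rig import cams
st()
t=cams.snapshot("top");s=cams.snapshot("side");pickle.dump((t,s),open("b.pkl","wb"))
p=ctrl.read_state()["eef_pos"]
print(proj(t,p),proj(s,p))
A=crop(t["image"],115,180,70,75,5);B=crop(s["image"],235,240,85,90,5)
C=np.zeros((450,790,3),np.uint8);C[:375,:350]=A;C[:450,355:780]=B;cv2.imwrite("pics/d.png",C)
E
```

```text
t 3.23 pos [0.3678 0.2676 0.1344] yaw 2.9769 z [ 0.002 -0.001 -1.   ] f [ 0.4 -0.9  0.3] m [ 0.05 -0.23  0.03] op 0.5 ff 0.0 q [ 0.41  0.01 -1.08  2.    0.01  1.14  0.73]
[140.41500863 229.78801203] [302.48839147 286.89034491]
```

View pics/d.png

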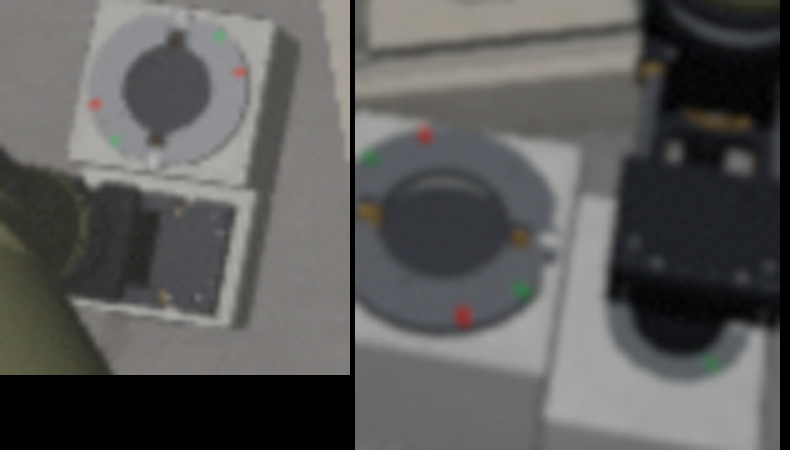

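Collar is clear in both (top crop slots (176,38),(157,140)), the gripper stands over the knob, fingertips hidden in the side view. I go down and grip.

carry_out:
  deltas:
    - {"rx": 0, "ry": 0, "rz": 0, "tx": 0, "ty": 0, "tz": 0.35, "fingers": 0.5}
    - {"rx": 0, "ry": 0, "rz": 0, "tx": 0, "ty": 0, "tz": 0.33, "fingers": 0.5}
    - {"rx": 0, "ry": 0, "rz": 0, "tx": 0, "ty": 0, "tz": 0, "fingers": 0.5}

```text
time_s: 3.7
eef_pos: [0.3675, 0.2673, 0.0845]
tool_rot: [[-0.986, 0.165, -0.003], [0.165, 0.986, -0.0], [0.002, -0.001, -1.0]]
ft_force: [0.9, -0.4, 0.2]
opening: 0.5
finger_force: 0.0
```

carry_out:
  deltas:
    - {"rx": 0, "ry": 0, "rz": 0, "tx": 0, "ty": 0, "tz": 0, "fingers": 0}
    - {"rx": 0, "ry": 0, "rz": 0, "tx": 0, "ty": 0, "tz": 0, "fingers": 0}
    - {"rx": 0, "ry": 0, "rz": 0, "tx": 0, "ty": 0, "tz": 0, "fingers": 0}
    - {"rx": 0, "ry": 0, "rz": 0, "tx": 0, "ty": 0, "tz": 0, "fingers": 0}
  force: 10

```text
time_s: 4.2
eef_pos: [0.3688, 0.2694, 0.0852]
tool_rot: [[-0.986, 0.165, 0.002], [0.165, 0.986, 0.003], [-0.002, 0.004, -1.0]]
ft_force: [1.0, 3.1, -0.5]
opening: 0.157
finger_force: 10.0
```

```bash
python3 -c "
from plan import *
st()"
```

```text
t 4.2 pos [0.3688 0.2694 0.0852] yaw 2.9761 z [ 0.002  0.003 -1.   ] f [ 1.   3.1 -0.5] m [ 0.91 -0.37 -0.01] op 0.157 ff 9.999978354026098 q [ 0.37  0.12 -1.09  2.05  0.12  1.04  0.63]
```

carry_out:
  deltas:
    - {"rx": 0, "ry": 0, "rz": 0.3, "tx": 0, "ty": 0.03, "tz": 0, "fingers": 0}
    - {"rx": 0, "ry": 0, "rz": 0.35, "tx": 0, "ty": 0, "tz": 0, "fingers": 0}
    - {"rx": 0, "ry": 0, "rz": 0.35, "tx": 0, "ty": 0, "tz": 0, "fingers": 0}
    - {"rx": 0, "ry": 0, "rz": 0.35, "tx": 0, "ty": 0, "tz": 0, "fingers": 0}
    - {"rx": 0, "ry": 0, "rz": 0.35, "tx": 0, "ty": 0, "tz": 0, "fingers": 0}
  force: 15

```text
time_s: 4.82
eef_pos: [0.3675, 0.2677, 0.0851]
tool_rot: [[-0.487, 0.873, -0.003], [0.873, 0.487, -0.005], [-0.003, -0.005, -1.0]]
ft_force: [-4.9, -7.3, 14.3]
opening: 0.158
finger_force: 15.0
```

carry_out:
  deltas:
    - {"rx": 0, "ry": 0, "rz": 0.06, "tx": 0, "ty": 0, "tz": 0, "fingers": 0}
    - {"rx": 0, "ry": 0, "rz": 0, "tx": 0, "ty": 0, "tz": 0, "fingers": 0}

```text
time_s: 5.08
eef_pos: [0.3674, 0.2676, 0.0851]
tool_rot: [[-0.465, 0.885, -0.003], [0.885, 0.465, -0.006], [-0.004, -0.005, -1.0]]
ft_force: [-5.0, -7.5, 12.9]
opening: 0.161
finger_force: 15.0
```

```bash
python3 -c "
from plan import *
st()"
```

```text
t 5.08 pos [0.3674 0.2676 0.0851] yaw 2.0541 z [-0.003 -0.006 -1.   ] f [-5.  -7.5 12.9] m [-1.45  1.05  0.09] op 0.161 ff 15.001220132689923 q [ 0.27  0.1  -0.99  2.05  0.1   1.04 -0.28]
```

carry_out:
  deltas:
    - {"rx": 0, "ry": 0, "rz": 0, "tx": 0, "ty": 0, "tz": 0, "fingers": 0.45}
    - {"rx": 0, "ry": 0, "rz": 0, "tx": 0, "ty": 0, "tz": 0, "fingers": 0.45}
    - {"rx": 0, "ry": 0, "rz": 0, "tx": 0, "ty": 0, "tz": -0.5, "fingers": 0.45}
    - {"rx": 0, "ry": 0, "rz": 0, "tx": 0, "ty": 0, "tz": -0.75, "fingers": 0.45}
    - {"rx": 0, "ry": 0, "rz": 0, "tx": 0, "ty": 0, "tz": -0.75, "fingers": 0.45}

```text
time_s: 5.7
eef_pos: [0.3681, 0.27, 0.236]
tool_rot: [[-0.465, 0.885, 0.0], [0.885, 0.465, 0.0], [-0.0, 0.0, -1.0]]
ft_force: [1.7, 0.0, -0.1]
opening: 0.444
finger_force: 0.0
```

```bash
python3 - <<'E'
from plan import *
st();rows([(.47,.19,.30,2.0),(.60,-.12,.30,1.0),(.52,-.36,.22,.04),(.4985,-.4005,.13,.035)],.6)
E
```

```text
t 5.7 pos [0.3681 0.27   0.236 ] yaw 2.055 z [ 0.  0. -1.] f [ 1.7  0.  -0.1] m [ 0.02 -0.29 -0.  ] op 0.444 ff 0.0 q [ 0.36 -0.12 -0.96  1.86 -0.1   1.35 -0.09]
[{"tx": -0.526, "ty": 0.235, "tz": -0.284, "rx": 0.0, "ry": 0.0, "rz": 0.035, "fingers": 0.6}, {"tx": -0.521, "ty": 0.245, "tz": -0.284, "rx": 0.0, "ry": 0.0, "rz": 0.035, "fingers": 0.6}, {"tx": -0.516, "ty": 0.255, "tz": -0.285, "rx": 0.0, "ry": 0.0, "rz": 0.035, "fingers": 0.6}, {"tx": -0.64, "ty": -0.021, "tz": 0.0, "rx": 0.0, "ry": 0.0, "rz": 0.273, "fingers": 0.6}, {"tx": -0.636, "ty": 0.071, "tz": 0.0, "rx": 0.0, "ry": -0.0, "rz": 0.273, "fingers": 0.6}]
[{"tx": -0.62, "ty": 0.161, "tz": 0.0, "rx": 0.0, "ry": -0.0, "rz": 0.273, "fingers": 0.6}, {"tx": -0.591, "ty": 0.247, "tz": 0.0, "rx": 0.0, "ry": -0.0, "rz": 0.272, "fingers": 0.6}, {"tx": -0.549, "ty": 0.329, "tz": 0.0, "rx": 0.0, "ry": -0.0, "rz": 0.273, "fingers": 0.6}, {"tx": -0.497, "ty": 0.404, "tz": 0.0, "rx": 0.0, "ry": -0.0, "rz": 0.273, "fingers": 0.6}, {"tx": -0.435, "ty": 0.47, "tz": 0.0, "rx": 0.0, "ry": -0.0, "rz": 0.273, "fingers": 0.6}]
[{"tx": -0.545, "ty": 0.139, "tz": 0.178, "rx": 0.0, "ry": -0.0, "rz": 0.306, "fingers": 0.6}, {"tx": -0.516, "ty": 0.223, "tz": 0.178, "rx": 0.0, "ry": -0.0, "rz": 0.305, "fingers": 0.6}, {"tx": -0.473, "ty": 0.303, "tz": 0.177, "rx": 0.0, "ry": -0.0, "rz": 0.306, "fingers": 0.6}, {"tx": -0.419, "ty": 0.375, "tz": 0.178, "rx": 0.0, "ry": -0.0, "rz": 0.305, "fingers": 0.6}, {"tx": -0.355, "ty": 0.436, "tz": 0.178, "rx": -0.0, "ry": -0.0, "rz": 0.306, "fingers": 0.6}]
[{"tx": -0.28, "ty": 0.488, "tz": 0.178, "rx": -0.0, "ry": -0.0, "rz": 0.305, "fingers": 0.6}, {"tx": -0.154, "ty": 0.264, "tz": 0.6, "rx": -0.0, "ry": -0.0, "rz": 0.005, "fingers": 0.6}, {"tx": -0.153, "ty": 0.264, "tz": 0.6, "rx": -0.0, "ry": -0.0, "rz": 0.005, "fingers": 0.6}]
18 [ 0.4985 -0.4005  0.13  ] 0.035
```

carry_out:
  deltas:
    - {"tx": -0.53, "ty": 0.24, "tz": -0.28, "rx": 0, "ry": 0, "rz": 0.03, "fingers": 0.6}
    - {"tx": -0.52, "ty": 0.25, "tz": -0.28, "rx": 0, "ry": 0, "rz": 0.04, "fingers": 0.6}
    - {"tx": -0.52, "ty": 0.26, "tz": -0.28, "rx": 0, "ry": 0, "rz": 0.04, "fingers": 0.6}
    - {"tx": -0.64, "ty": -0.02, "tz": 0, "rx": 0, "ry": 0, "rz": 0.27, "fingers": 0.6}
    - {"tx": -0.64, "ty": 0.07, "tz": 0, "rx": 0, "ry": 0, "rz": 0.27, "fingers": 0.6}

```text
time_s: 6.32
eef_pos: [0.5095, 0.1001, 0.2976]
tool_rot: [[-0.139, 0.99, 0.001], [0.99, 0.139, 0.001], [0.0, 0.001, -1.0]]
ft_force: [0.8, 0.6, 0.5]
opening: 0.602
finger_force: 0.0
```

carry_out:
  deltas:
    - {"tx": -0.62, "ty": 0.16, "tz": 0, "rx": 0, "ry": 0, "rz": 0.27, "fingers": 0.6}
    - {"tx": -0.59, "ty": 0.25, "tz": 0, "rx": 0, "ry": 0, "rz": 0.27, "fingers": 0.6}
    - {"tx": -0.55, "ty": 0.33, "tz": 0, "rx": 0, "ry": 0, "rz": 0.27, "fingers": 0.6}
    - {"tx": -0.5, "ty": 0.4, "tz": 0, "rx": 0, "ry": 0, "rz": 0.27, "fingers": 0.6}
    - {"tx": -0.44, "ty": 0.47, "tz": 0, "rx": 0, "ry": 0, "rz": 0.27, "fingers": 0.6}

```text
time_s: 6.95
eef_pos: [0.6024, -0.1221, 0.2973]
tool_rot: [[0.538, 0.843, 0.0], [0.843, -0.538, 0.0], [0.0, 0.0, -1.0]]
ft_force: [-0.2, 0.1, 0.1]
opening: 0.6
finger_force: 0.0
```

carry_out:
  deltas:
    - {"tx": -0.55, "ty": 0.14, "tz": 0.18, "rx": 0, "ry": 0, "rz": 0.31, "fingers": 0.6}
    - {"tx": -0.52, "ty": 0.22, "tz": 0.18, "rx": 0, "ry": 0, "rz": 0.31, "fingers": 0.6}
    - {"tx": -0.47, "ty": 0.3, "tz": 0.18, "rx": 0, "ry": 0, "rz": 0.31, "fingers": 0.6}
    - {"tx": -0.42, "ty": 0.38, "tz": 0.18, "rx": 0, "ry": 0, "rz": 0.31, "fingers": 0.6}
    - {"tx": -0.36, "ty": 0.44, "tz": 0.18, "rx": 0, "ry": 0, "rz": 0.31, "fingers": 0.6}

```text
time_s: 7.58
eef_pos: [0.5347, -0.3229, 0.2294]
tool_rot: [[0.982, 0.189, 0.0], [0.189, -0.982, 0.0], [0.0, -0.0, -1.0]]
ft_force: [-0.0, 0.1, 0.6]
opening: 0.601
finger_force: 0.0
```

```bash
python3 - <<'E'
from plan import *;from h import *
from rig import cams
st();rows([(.52,-.36,.22,.04),(.4985,-.3995,.13,.035),(.4985,-.3995,.040,.035)],.6)
t=cams.snapshot("top");s=cams.snapshot("side");pickle.dump((t,s),open("c.pkl","wb"))
A=crop(t["image"],115,180,70,75,5);B=crop(s["image"],235,240,85,90,5)
C=np.zeros((450,790,3),np.uint8);C[:375,:350]=A;C[:450,355:780]=B;cv2.imwrite("pics/e.png",C)
E
```

```text
t 7.58 pos [ 0.5347 -0.3229  0.2294] yaw 0.1905 z [ 0.  0. -1.] f [-0.   0.1  0.6] m [ 0.01  0.04 -0.03] op 0.601 ff 0.0 q [ 0.81  0.29 -0.38  1.5   0.11  1.38 -0.96]
[{"tx": -0.286, "ty": 0.448, "tz": 0.125, "rx": -0.0, "ry": -0.001, "rz": 0.287, "fingers": 0.6}, {"tx": -0.154, "ty": 0.257, "tz": 0.6, "rx": -0.0, "ry": 0.0, "rz": 0.005, "fingers": 0.6}, {"tx": -0.152, "ty": 0.258, "tz": 0.6, "rx": -0.0, "ry": 0.0, "rz": 0.005, "fingers": 0.6}, {"tx": -0.0, "ty": 0.0, "tz": 0.6, "rx": -0.0, "ry": 0.0, "rz": -0.0, "fingers": 0.6}, {"tx": -0.0, "ty": 0.0, "tz": 0.6, "rx": -0.0, "ry": 0.0, "rz": -0.0, "fingers": 0.6}]
5 [ 0.4985 -0.3995  0.04  ] 0.035
```

View pics/e.png

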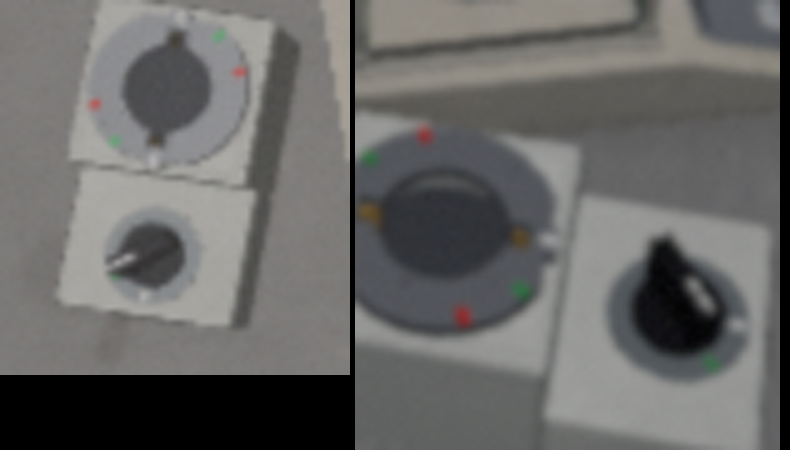

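The knob's white line now points at the green mark in both crops (top (125,262), side (712,362)). On to the lid.

carry_out:
  deltas:
    - {"tx": -0.29, "ty": 0.45, "tz": 0.13, "rx": 0, "ry": 0, "rz": 0.29, "fingers": 0.6}
    - {"tx": -0.15, "ty": 0.26, "tz": 0.6, "rx": 0, "ry": 0, "rz": 0, "fingers": 0.6}
    - {"tx": -0.15, "ty": 0.26, "tz": 0.6, "rx": 0, "ry": 0, "rz": 0, "fingers": 0.6}
    - {"tx": 0, "ty": 0, "tz": 0.6, "rx": 0, "ry": 0, "rz": 0, "fingers": 0.6}
    - {"tx": 0, "ty": 0, "tz": 0.3, "rx": 0, "ry": 0, "rz": 0, "fingers": 0.6}

```text
time_s: 8.3
eef_pos: [0.4982, -0.3977, 0.0595]
tool_rot: [[0.999, 0.044, -0.003], [0.044, -0.999, 0.003], [-0.003, -0.003, -1.0]]
ft_force: [0.0, -0.0, 1.0]
opening: 0.596
finger_force: 0.0
```

```bash
python3 - <<'E'
from plan import *;from h import *
from rig import cams
st();rows([(.4985,-.3995,.038,.035)],.6)
t=cams.snapshot("top");s=cams.snapshot("side")
A=crop(t["image"],295,165,60,60,6);B=crop(s["image"],225,120,70,60,6)
C=np.zeros((360,790,3),np.uint8);C[:,:360]=A;C[:,365:785]=B;cv2.imwrite("pics/f.png",C)
E
```

```text
t 8.3 pos [ 0.4982 -0.3977  0.0595] yaw 0.0445 z [-0.003  0.003 -1.   ] f [ 0. -0.  1.] m [ 0.04  0.04 -0.07] op 0.596 ff 0.0 q [ 0.87  0.44 -0.3   1.65  0.14  1.08 -1.  ]
[{"tx": 0.004, "ty": 0.025, "tz": 0.286, "rx": -0.006, "ry": 0.005, "rz": 0.018, "fingers": 0.6}]
1 [ 0.4985 -0.3995  0.038 ] 0.035
```

View pics/f.png

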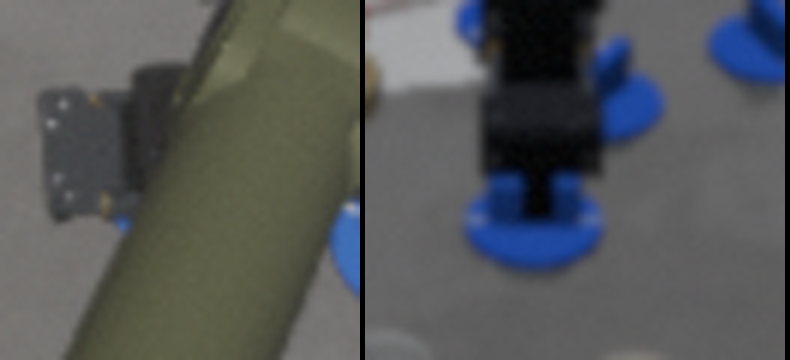

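Side crop: fingers straddle the bar, finger at (537,200), disc centre (534,228): well centred, about 1.5 mm short in +x. Grip.

carry_out:
  deltas:
    - {"tx": 0.02, "ty": 0.01, "tz": 0.28, "rx": 0, "ry": 0, "rz": 0, "fingers": 0.6}
    - {"tx": 0, "ty": 0, "tz": 0, "rx": 0, "ry": 0, "rz": 0, "fingers": 0.6}
    - {"tx": 0, "ty": 0, "tz": 0, "rx": 0, "ry": 0, "rz": 0, "fingers": 0}
    - {"tx": 0, "ty": 0, "tz": 0, "rx": 0, "ry": 0, "rz": 0, "fingers": 0}
    - {"tx": 0, "ty": 0, "tz": 0, "rx": 0, "ry": 0, "rz": 0, "fingers": 0}
  force: 35

```text
time_s: 9.02
eef_pos: [0.5013, -0.3999, 0.0425]
tool_rot: [[0.999, 0.044, 0.001], [0.044, -0.999, -0.001], [0.001, 0.001, -1.0]]
ft_force: [-0.5, -0.8, -0.6]
opening: 0.348
finger_force: 0.0
```

carry_out:
  deltas:
    - {"tx": 0, "ty": 0, "tz": 0, "rx": 0, "ry": 0, "rz": 0, "fingers": 0}
    - {"tx": 0, "ty": 0, "tz": 0, "rx": 0, "ry": 0, "rz": 0, "fingers": 0}

```text
time_s: 9.28
eef_pos: [0.5011, -0.3999, 0.042]
tool_rot: [[0.999, 0.044, 0.0], [0.044, -0.999, -0.0], [0.0, 0.0, -1.0]]
ft_force: [0.1, -0.5, 0.3]
opening: 0.177
finger_force: 35.0
```

```bash
python3 - <<'E'
from plan import *
st()
p=ctrl.read_state()["eef_pos"]
rows([(p[0],p[1],.25,.035),(.60,-.12,.30,1.2),(.53,.14,.30,2.4),(.4840,.2505,.26,2.98)],0)
E
```

```text
t 9.28 pos [ 0.5011 -0.3999  0.042 ] yaw 0.0438 z [ 0. -0. -1.] f [ 0.1 -0.5  0.3] m [ 0.02  0.05 -0.04] op 0.177 ff 34.96615746058524 q [ 0.87  0.46 -0.3   1.66  0.15  1.05 -1.  ]
[{"tx": 0.0, "ty": 0.0, "tz": -0.693, "rx": 0.001, "ry": -0.0, "rz": 0.004, "fingers": 0}, {"tx": 0.0, "ty": 0.0, "tz": -0.694, "rx": -0.0, "ry": -0.0, "rz": 0.004, "fingers": 0}, {"tx": 0.001, "ty": 0.0, "tz": -0.693, "rx": -0.0, "ry": -0.0, "rz": 0.005, "fingers": 0}, {"tx": -0.0, "ty": 0.0, "tz": -0.693, "rx": -0.0, "ry": -0.0, "rz": 0.004, "fingers": 0}, {"tx": 0.207, "ty": -0.526, "tz": -0.095, "rx": -0.0, "ry": -0.0, "rz": -0.318, "fingers": 0}]
[{"tx": 0.291, "ty": -0.485, "tz": -0.095, "rx": -0.0, "ry": -0.0, "rz": -0.318, "fingers": 0}, {"tx": 0.368, "ty": -0.429, "tz": -0.096, "rx": 0.0, "ry": -0.0, "rz": -0.318, "fingers": 0}, {"tx": 0.433, "ty": -0.363, "tz": -0.095, "rx": 0.0, "ry": -0.0, "rz": -0.318, "fingers": 0}, {"tx": 0.488, "ty": -0.286, "tz": -0.095, "rx": 0.0, "ry": -0.0, "rz": -0.317, "fingers": 0}, {"tx": 0.529, "ty": -0.201, "tz": -0.095, "rx": 0.0, "ry": -0.0, "rz": -0.318, "finge
[... 436 characters left out ...]
 -0.0, "rz": -0.328, "fingers": 0}]
[{"tx": 0.513, "ty": 0.027, "tz": -0.0, "rx": 0.0, "ry": 0.0, "rz": -0.327, "fingers": 0}, {"tx": 0.5, "ty": 0.114, "tz": -0.0, "rx": 0.0, "ry": 0.0, "rz": -0.328, "fingers": 0}, {"tx": 0.473, "ty": 0.197, "tz": -0.0, "rx": 0.0, "ry": 0.0, "rz": -0.327, "fingers": 0}, {"tx": 0.362, "ty": 0.168, "tz": 0.133, "rx": 0.0, "ry": 0.0, "rz": -0.277, "fingers": 0}, {"tx": 0.334, "ty": 0.218, "tz": 0.134, "rx": 0.0, "ry": 0.0, "rz": -0.277, "fingers": 0}]
[{"tx": 0.298, "ty": 0.265, "tz": 0.133, "rx": 0.0, "ry": 0.0, "rz": -0.277, "fingers": 0}, {"tx": 0.258, "ty": 0.305, "tz": 0.133, "rx": 0.0, "ry": 0.0, "rz": -0.277, "fingers": 0}]
22 [0.484  0.2505 0.26  ] 2.98
```

carry_out:
  deltas:
    - {"tx": 0, "ty": 0, "tz": -0.69, "rx": 0, "ry": 0, "rz": 0, "fingers": 0}
    - {"tx": 0, "ty": 0, "tz": -0.69, "rx": 0, "ry": 0, "rz": 0, "fingers": 0}
    - {"tx": 0, "ty": 0, "tz": -0.69, "rx": 0, "ry": 0, "rz": 0, "fingers": 0}
    - {"tx": 0, "ty": 0, "tz": -0.69, "rx": 0, "ry": 0, "rz": 0, "fingers": 0}
    - {"tx": 0.21, "ty": -0.53, "tz": -0.1, "rx": 0, "ry": 0, "rz": -0.31, "fingers": 0}

```text
time_s: 9.9
eef_pos: [0.5145, -0.3644, 0.2608]
tool_rot: [[0.98, 0.201, 0.005], [0.201, -0.98, -0.007], [0.003, 0.008, -1.0]]
ft_force: [0.9, 0.6, -1.5]
opening: 0.181
finger_force: 35.0
```

carry_out:
  deltas:
    - {"tx": 0.29, "ty": -0.49, "tz": -0.1, "rx": 0, "ry": 0, "rz": -0.32, "fingers": 0}
    - {"tx": 0.37, "ty": -0.43, "tz": -0.1, "rx": 0, "ry": 0, "rz": -0.32, "fingers": 0}
    - {"tx": 0.43, "ty": -0.36, "tz": -0.1, "rx": 0, "ry": 0, "rz": -0.32, "fingers": 0}
    - {"tx": 0.49, "ty": -0.29, "tz": -0.1, "rx": 0, "ry": 0, "rz": -0.32, "fingers": 0}
    - {"tx": 0.53, "ty": -0.2, "tz": -0.1, "rx": 0, "ry": 0, "rz": -0.32, "fingers": 0}

```text
time_s: 10.52
eef_pos: [0.5842, -0.157, 0.2937]
tool_rot: [[0.498, 0.867, -0.001], [0.867, -0.498, -0.0], [-0.0, -0.0, -1.0]]
ft_force: [0.4, -0.9, -1.2]
opening: 0.179
finger_force: 35.0
```

carry_out:
  deltas:
    - {"tx": 0.55, "ty": -0.11, "tz": -0.1, "rx": 0, "ry": 0, "rz": -0.32, "fingers": 0}
    - {"tx": 0.41, "ty": -0.3, "tz": 0, "rx": 0, "ry": 0, "rz": -0.33, "fingers": 0}
    - {"tx": 0.46, "ty": -0.23, "tz": 0, "rx": 0, "ry": 0, "rz": -0.33, "fingers": 0}
    - {"tx": 0.49, "ty": -0.15, "tz": 0, "rx": 0, "ry": 0, "rz": -0.33, "fingers": 0}
    - {"tx": 0.51, "ty": -0.06, "tz": 0, "rx": 0, "ry": 0, "rz": -0.33, "fingers": 0}

```text
time_s: 11.15
eef_pos: [0.555, 0.0304, 0.301]
tool_rot: [[-0.331, 0.944, -0.001], [0.944, 0.331, -0.0], [-0.0, -0.001, -1.0]]
ft_force: [-0.4, 0.9, -0.9]
opening: 0.182
finger_force: 35.0
```

carry_out:
  deltas:
    - {"tx": 0.51, "ty": 0.03, "tz": 0, "rx": 0, "ry": 0, "rz": -0.33, "fingers": 0}
    - {"tx": 0.5, "ty": 0.11, "tz": 0, "rx": 0, "ry": 0, "rz": -0.33, "fingers": 0}
    - {"tx": 0.47, "ty": 0.2, "tz": 0, "rx": 0, "ry": 0, "rz": -0.33, "fingers": 0}
    - {"tx": 0.36, "ty": 0.17, "tz": 0.13, "rx": 0, "ry": 0, "rz": -0.28, "fingers": 0}
    - {"tx": 0.33, "ty": 0.22, "tz": 0.13, "rx": 0, "ry": 0, "rz": -0.28, "fingers": 0}

```text
time_s: 11.78
eef_pos: [0.4997, 0.1954, 0.2813]
tool_rot: [[-0.912, 0.41, -0.0], [0.41, 0.912, -0.001], [-0.0, -0.001, -1.0]]
ft_force: [1.2, 0.1, -1.0]
opening: 0.179
finger_force: 35.0
```

```bash
python3 - <<'E'
from plan import *
st()
rows([(.4840,.2505,.26,2.98),(.4840,.2505,.172,2.98)],0)
E
```

```text
t 11.78 pos [0.4997 0.1954 0.2813] yaw 2.7194 z [-0.    -0.001 -1.   ] f [ 1.2  0.1 -1. ] m [ 0.1  -0.2   0.01] op 0.179 ff 34.96452905237675 q [ 0.47  0.14 -0.97  1.61  0.11  1.45  0.64]
[{"tx": 0.246, "ty": 0.292, "tz": 0.142, "rx": -0.001, "ry": 0.0, "rz": -0.249, "fingers": 0}, {"tx": 0.206, "ty": 0.322, "tz": 0.142, "rx": -0.0, "ry": 0.0, "rz": -0.249, "fingers": 0}, {"tx": 0.0, "ty": 0.0, "tz": 0.587, "rx": -0.0, "ry": 0.0, "rz": 0.0, "fingers": 0}, {"tx": 0.0, "ty": 0.0, "tz": 0.587, "rx": -0.0, "ry": 0.0, "rz": 0.0, "fingers": 0}]
4 [0.484  0.2505 0.172 ] 2.98
```

carry_out:
  deltas:
    - {"tx": 0.25, "ty": 0.29, "tz": 0.14, "rx": 0, "ry": 0, "rz": -0.25, "fingers": 0}
    - {"tx": 0.2, "ty": 0.32, "tz": 0.14, "rx": 0, "ry": 0, "rz": -0.25, "fingers": 0}
    - {"tx": 0, "ty": 0, "tz": 0.59, "rx": 0, "ry": 0, "rz": 0, "fingers": 0}
    - {"tx": 0, "ty": 0, "tz": 0.59, "rx": 0, "ry": 0, "rz": 0, "fingers": 0}
    - {"tx": 0, "ty": 0, "tz": 0, "rx": 0, "ry": 0, "rz": 0, "fingers": 0}

```text
time_s: 12.4
eef_pos: [0.4826, 0.2478, 0.1692]
tool_rot: [[-0.986, 0.164, -0.007], [0.164, 0.986, -0.003], [0.006, -0.004, -1.0]]
ft_force: [0.8, -0.2, -0.8]
opening: 0.182
finger_force: 35.0
```

```bash
python3 - <<'E'
from plan import *;from h import *
from rig import cams
st()
t=cams.snapshot("top");s=cams.snapshot("side");pickle.dump((t,s),open("g.pkl","wb"))
A=crop(t["image"],110,165,65,65,6);B=crop(s["image"],200,230,65,65,6)
C=np.zeros((390,790,3),np.uint8);C[:,:390]=A;C[:,395:785]=B;cv2.imwrite("pics/g.png",C)
E
```

```text
t 12.4 pos [0.4826 0.2478 0.1692] yaw 2.9764 z [-0.007 -0.003 -1.   ] f [ 0.8 -0.2 -0.8] m [ 0.04 -0.1   0.01] op 0.182 ff 34.965473231859505 q [ 0.36  0.26 -1.01  1.76  0.23  1.26  0.7 ]
```

View pics/g.png

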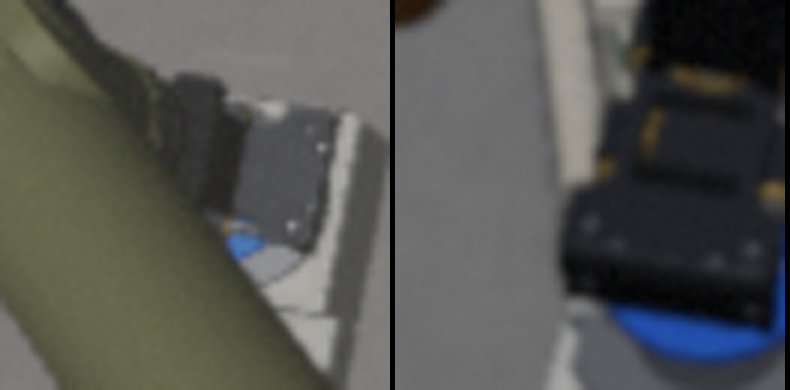

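The top view is hidden by the arm; the side crop shows the disc's near rim (arc from (610,310) to (785,330)). I fit that rim to place the lid against the collar in the same camera.

```bash
cat > rim.py <<'E'
from h import *
from plan import *
from scipy.optimize import least_squares
def rim(s,p,z):
    im=s["image"].astype(float); m=im[:,:,0]-im[:,:,2]
    w=m[230:310,215:290]; pts=[]
    for c in range(w.shape[1]):
        col=w[:,c]; on=np.where(col>55)[0]
        if len(on)<3: continue
        r=on[-1]
        if r+1<len(col): 
            f=(col[r]-55)/(col[r]-col[r+1]); pts.append((c+215,r+f+230))
    pts=np.array(pts)
    a=np.linspace(0,2*np.pi,721)
    def f(q):
        P=np.array([proj(s,[q[0]+.046*np.cos(k),q[1]+.046*np.sin(k),z]) for k in a])
        d=np.hypot(*(pts[:,None]-P[None]).transpose(2,0,1)).argmin(1)
        C=proj(s,[q[0],q[1],z]); return np.hypot(*(pts-C).T)-np.hypot(*(P[d]-C).T)
    r=least_squares(f,p[:2],diff_step=1e-3,loss="soft_l1",f_scale=.3)
    return r.x,np.sqrt((r.fun**2).mean()),pts
if __name__=="__main__":
    t,s=pickle.load(open("g.pkl","rb"))
    st0=ctrl.read_state();p=np.array(st0["eef_pos"])
    x,e,pts=rim(s,p,p[2]-.018)
    print("lid",x.round(4),"rms",e.round(2),len(pts),pts[:,0].min(),pts[:,0].max(),"tcp",p.round(4))
E
python3 rim.py
```

```text
lid [0.4872 0.2483] rms 0.11 34 237.0 270.0 tcp [0.4854 0.2497 0.1733]
```

carry_out:
  deltas:
    - {"tx": 0, "ty": 0, "tz": 0, "rx": 0, "ry": 0, "rz": 0, "fingers": 0}
    - {"tx": 0, "ty": 0, "tz": 0, "rx": 0, "ry": 0, "rz": 0, "fingers": 0}
    - {"tx": 0, "ty": 0, "tz": 0, "rx": 0, "ry": 0, "rz": 0, "fingers": 0}

```text
time_s: 12.88
eef_pos: [0.4855, 0.2495, 0.1731]
tool_rot: [[-0.986, 0.165, 0.001], [0.165, 0.986, 0.0], [-0.001, 0.0, -1.0]]
ft_force: [-0.9, 0.3, -2.0]
opening: 0.182
finger_force: 35.0
```

```bash
python3 - <<'E'
from rim import *
from rig import cams
st();p=np.array(ctrl.read_state()["eef_pos"])
s=cams.snapshot("side");st()
for dz in(0,.001):
    x,e,pts=rim(s,p,p[2]-.018+dz);print(x.round(4),e.round(2),pts[:,0].min(),pts[:,0].max())
E
```

```text
t 12.88 pos [0.4855 0.2495 0.1731] yaw 2.9758 z [ 0.001  0.    -1.   ] f [-0.9  0.3 -2. ] m [ 0.14 -0.13 -0.01] op 0.182 ff 34.965428919531405 q [ 0.37  0.26 -1.01  1.75  0.23  1.26  0.7 ]
t 12.93 pos [0.4853 0.2495 0.1728] yaw 2.9758 z [ 0.001  0.    -1.   ] f [-1.   0.7 -1. ] m [ 0.07 -0.14 -0.03] op 0.179 ff 34.965413748286664 q [ 0.37  0.26 -1.01  1.75  0.23  1.26  0.7 ]
[0.4884 0.2478] 0.12 236.0 270.0
[0.4884 0.2484] 0.13 236.0 270.0
```

carry_out:
  deltas:
    - {"tx": 0.047, "ty": 0.022, "tz": 0, "rx": 0, "ry": 0, "rz": -0.007, "fingers": 0}
    - {"tx": 0, "ty": 0, "tz": 0.12, "rx": 0, "ry": 0, "rz": 0, "fingers": 0}
    - {"tx": 0, "ty": 0, "tz": 0.08, "rx": 0, "ry": 0, "rz": 0, "fingers": 0}
    - {"tx": 0, "ty": 0, "tz": 0.05, "rx": 0, "ry": 0, "rz": 0, "fingers": 0}
    - {"tx": 0, "ty": 0, "tz": 0, "rx": 0, "ry": 0, "rz": 0, "fingers": 0}

```text
time_s: 13.55
eef_pos: [0.4816, 0.2514, 0.153]
tool_rot: [[-0.987, 0.161, -0.001], [0.161, 0.987, -0.0], [0.001, -0.0, -1.0]]
ft_force: [-1.0, -0.2, -1.3]
opening: 0.181
finger_force: 35.0
```

```bash
python3 -c "
from plan import *
st()"
```

```text
t 13.55 pos [0.4816 0.2514 0.153 ] yaw 2.9797 z [-0.001 -0.    -1.   ] f [-1.  -0.2 -1.3] m [ 0.11 -0.14 -0.02] op 0.181 ff 34.965454833582044 q [ 0.35  0.27 -1.01  1.78  0.25  1.22  0.69]
```

carry_out:
  deltas:
    - {"tx": 0, "ty": 0, "tz": 0.03, "rx": 0, "ry": 0, "rz": 0, "fingers": 0}
    - {"tx": 0, "ty": 0, "tz": 0.03, "rx": 0, "ry": 0, "rz": 0, "fingers": 0}
    - {"tx": 0, "ty": 0, "tz": 0.01, "rx": 0, "ry": 0, "rz": 0, "fingers": 0}

```text
time_s: 13.92
eef_pos: [0.4818, 0.2515, 0.1481]
tool_rot: [[-0.987, 0.161, -0.0], [0.161, 0.987, -0.0], [0.0, -0.0, -1.0]]
ft_force: [0.0, 0.3, -0.2]
opening: 0.187
finger_force: 35.0
```

carry_out:
  deltas:
    - {"tx": 0, "ty": 0, "tz": 0.07, "rx": 0, "ry": 0, "rz": 0, "fingers": 0}
    - {"tx": 0, "ty": 0, "tz": 0.07, "rx": 0, "ry": 0, "rz": 0, "fingers": 0}
    - {"tx": 0, "ty": 0, "tz": 0.03, "rx": 0, "ry": 0, "rz": 0, "fingers": 0}
    - {"tx": 0, "ty": 0, "tz": 0.02, "rx": 0, "ry": 0, "rz": 0, "fingers": 0}
    - {"tx": 0, "ty": 0, "tz": 0, "rx": 0, "ry": 0, "rz": 0, "fingers": 0}

```text
time_s: 14.55
eef_pos: [0.4818, 0.2516, 0.134]
tool_rot: [[-0.987, 0.161, -0.0], [0.161, 0.987, -0.0], [0.0, -0.0, -1.0]]
ft_force: [1.2, -0.4, -2.2]
opening: 0.18
finger_force: 35.0
```

```bash
python3 -c "
from plan import *
st()"
```

```text
t 14.55 pos [0.4818 0.2516 0.134 ] yaw 2.9797 z [-0. -0. -1.] f [ 1.2 -0.4 -2.2] m [ 0.12 -0.12  0.03] op 0.18 ff 34.96546834241599 q [ 0.34  0.3  -1.    1.8   0.27  1.19  0.67]
```

carry_out:
  deltas:
    - {"tx": 0, "ty": 0, "tz": 0.02, "rx": 0, "ry": 0, "rz": 0, "fingers": 0}
    - {"tx": 0, "ty": 0, "tz": 0.02, "rx": 0, "ry": 0, "rz": 0, "fingers": 0}
    - {"tx": 0, "ty": 0, "tz": 0, "rx": 0, "ry": 0, "rz": 0, "fingers": 0}

```text
time_s: 14.92
eef_pos: [0.4828, 0.2522, 0.1329]
tool_rot: [[-0.987, 0.161, 0.002], [0.161, 0.987, 0.0], [-0.002, 0.0, -1.0]]
ft_force: [-1.1, -0.5, 8.3]
opening: 0.182
finger_force: 35.0
```

carry_out:
  deltas:
    - {"tx": 0, "ty": 0.003, "tz": 0, "rx": 0, "ry": 0, "rz": 0.2, "fingers": 0}
    - {"tx": 0, "ty": 0.003, "tz": 0, "rx": 0, "ry": 0, "rz": 0.2, "fingers": 0}
    - {"tx": 0, "ty": 0.003, "tz": 0, "rx": 0, "ry": 0, "rz": 0.2, "fingers": 0}
    - {"tx": 0, "ty": 0, "tz": 0, "rx": 0, "ry": 0, "rz": 0, "fingers": 0}

```text
time_s: 15.42
eef_pos: [0.4833, 0.2524, 0.1329]
tool_rot: [[-0.888, 0.459, 0.003], [0.459, 0.888, -0.0], [-0.003, 0.001, -1.0]]
ft_force: [0.1, -1.8, 8.1]
opening: 0.182
finger_force: 35.0
```

```bash
python3 -c "
from plan import *
st()"
```

```text
t 15.43 pos [0.4833 0.2524 0.1329] yaw 2.6644 z [ 0.003 -0.    -1.   ] f [ 0.1 -1.8  8.1] m [-0.42  0.21 -0.06] op 0.182 ff 34.98503009788692 q [ 0.29  0.28 -0.94  1.8   0.25  1.18  0.37]
```

carry_out:
  deltas:
    - {"tx": 0, "ty": 0.003, "tz": 0, "rx": 0, "ry": 0, "rz": 0.2, "fingers": 0}
    - {"tx": 0, "ty": 0.003, "tz": 0, "rx": 0, "ry": 0, "rz": 0.2, "fingers": 0}
    - {"tx": 0, "ty": 0, "tz": 0, "rx": 0, "ry": 0, "rz": 0.18, "fingers": 0}
    - {"tx": 0, "ty": 0, "tz": 0, "rx": 0, "ry": 0, "rz": 0, "fingers": 0}
    - {"tx": 0, "ty": 0, "tz": 0, "rx": 0, "ry": 0, "rz": 0, "fingers": 0}

```text
time_s: 16.05
eef_pos: [0.4835, 0.2524, 0.1329]
tool_rot: [[-0.711, 0.704, 0.003], [0.704, 0.711, -0.001], [-0.002, 0.001, -1.0]]
ft_force: [-0.9, -1.5, 8.4]
opening: 0.179
finger_force: 35.0
```

```bash
python3 - <<'E'
from rim import *
from rig import cams
st()
t=cams.snapshot("top");s=cams.snapshot("side");pickle.dump((t,s),open("k.pkl","wb"));st()
A=crop(t["image"],110,165,65,75,6);B=crop(s["image"],210,240,65,75,6)
C=np.zeros((450,790,3),np.uint8);C[:,:390]=A;C[:,395:785]=B;cv2.imwrite("pics/k.png",C)
E
```

```text
t 16.05 pos [0.4835 0.2524 0.1329] yaw 2.3613 z [ 0.003 -0.001 -1.   ] f [-0.9 -1.5  8.4] m [-0.56  0.28 -0.04] op 0.179 ff 34.98699031770229 q [ 0.25  0.27 -0.89  1.8   0.23  1.18  0.08]
t 16.15 pos [0.4834 0.2524 0.1329] yaw 2.3613 z [ 0.003 -0.001 -1.   ] f [-0.5 -1.5  9.1] m [-0.53  0.25 -0.02] op 0.18 ff 34.987170486710966 q [ 0.25  0.27 -0.89  1.8   0.23  1.18  0.08]
```

View pics/k.png

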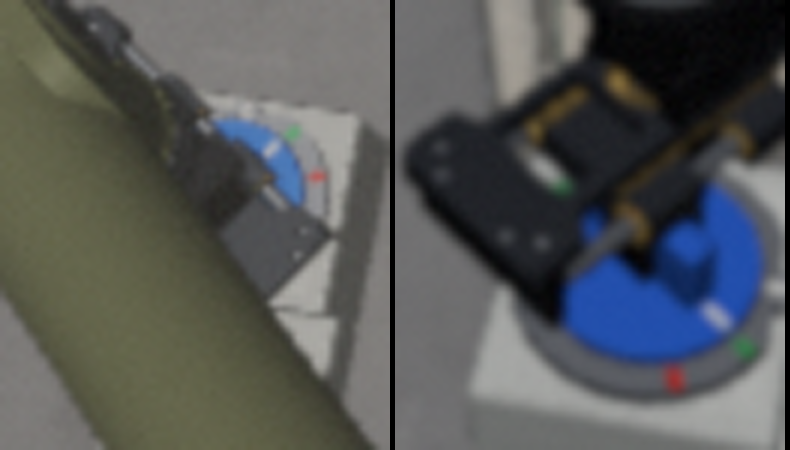

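Both crops show the disc flat on the collar and its white line (side (717,315), top (272,148)) pointing at the green mark (side (745,346), top (294,131)). The tool has turned 0.62 rad and presses down with about 8 N.

```bash
python3 -c "
from rig import close_job
print(close_job())"
```

```text
the job is handed in; nothing more can be done
None
```

I turned the selector to jog, seated the lid flat in the collar and handed the job in at about 16 s, with the gripper still holding the lid at the green mark (0.62 rad by the tool's turn); the judge returned no verdict.

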